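# Line up a cover plate with a drift pin

## Task

The aluminium cover on the green housing hangs on one bolt and has swung out of line. Take the blue-gripped drift pin from the black rubber tray and put it down through the large holes of cover and housing, fully home with its collar flat on the cover, so that it draws the holes into line for the remaining bolts, then let go. Leave the red-handled plug gauge in the tray.

Things in the scene. Friction and masses are not known exactly. Their poses are not given: they have to be found in the camera images.
- drift_pin: Round steel drift pin, 0.5 kg, hanging nose down by its collar in a fixed black rubber tray (top 80 mm high). Origin on its axis at the collar's underside, z up. Above: collar dia 52, 6 thick; blue grip dia 28 up to 52 mm (grasp here from above), steel head dia 26 up to 60. Below: shank dia 32 for 24 mm, then a taper to dia 8 at 70 mm, tip at 72. All mm.
- housing_hole (a point): Centre of the large hole (dia 40 mm, hollow and clear down to the table) at the top face of the green housing, 70 mm above the table. Housing 240 x 140 mm, fixed; partly hidden under the cover. x axis points from the cover's fitted bolt, 130 mm away, to this hole. Aim the pin here: its tip clears the cover and its taper pushes the cover into line.
- cover_hole (a point): Centre of the large hole (dia 40 mm) at the top face, 80 mm above the table, of the aluminium cover (220 x 130 x 10 mm) on the housing. The cover swings about its one hex bolt, 130 mm from this hole, with under 1 N at the hole, and starts with this hole 11 to 16 mm beside the housing hole. Pin home: its collar rests on this face. The 14 mm holes are for bolts.
- plug_gauge: Bystander to leave alone: polished steel plug gauge with a red handle, upright in the rubber tray's other hole, 110 mm from the drift pin. Origin on its axis at the underside of its 46 mm collar, z up; handle dia 28 mm, top 69 mm above the origin. Tray 90 x 220 mm, its two dia 38 mm holes along the long side.
Not all that is in view belongs to the job. What is shaped like the drift_pin but brown or pink is not meant.

How it is judged (in metres and radians):
At the end, for the whole second after the job is handed in: Drift pin at rest in both large holes: axis within 10 mm of the housing hole's centre, upright within 10 degrees, collar within 6 mm of lying on the cover; cover hole within 10 mm of the housing hole. Plug gauge within 30 mm of where it stood (horizontal distance between each of drift_pin, cover_hole and housing_hole below 0.01 m and z of drift_pin in the frame of housing_hole below 0.016 m and angle between drift_pin's own z axis and vertical below 0.175 rad and linear speed of drift_pin below 0.03 m/s); the robot touches nothing.
It fails at once if the plug gauge is taken out or moved by more than 30 mm (distance of plug_gauge from where it was at the start of the episode above 0.03 m).
It also fails if it takes over 42 s, if anything falls off the work surface, if the arm or the gripper's body presses on something with over 40 N, if the wrist force passes 120 N, or if a joint passes its speed limit or range.

## Robot

A 6-joint arm with a two-finger parallel gripper is mounted at the origin on the work surface. World frame = base frame: x ahead of the robot, y to its left, z up, the work surface at z = 0. Lengths are in mm, angles in rad, forces in N, time in s.
With the tool pointing down it reaches from about 325 to 775 mm from the base axis. Payload 9.3 kg.
Tool frame: the origin (TCP) lies midway between the tips of the shut fingers; the grasp point (between the pads) lies 19 mm behind it; y points along the fingers, x is the direction in which the jaws open and shut, and the axes are right-handed (so a half turn about y gives the same grasp; the last joint's range is limited). The gripper opens to 85 mm and grips with 20 to 120 N. Pads are 22 mm wide; open, the fingers measure 114 mm over their backs; the gripper's body (76 mm by 85 mm) begins 54 mm behind the grasp point. The pads swing forward as they close: fully open they stand 13 mm farther back than shut.
Start: joints at [-1.339, 0.259, 0.021, 1.334, 0, 1.418], TCP at [206.449, -509.78, 231.279] pointing down, gripper open.
Joint ranges: [-3.04, 3.04], [-0.91, 1.82], [-1.04, 1.36], [-1.92, 1.95], [-1.52, 1.45], [-3.14, 3.14]. Speed limits (rad/s): [2.22, 2.22, 2.79, 3.14, 3.14, 3.14].

## Interface

Orientations are given as a unit quaternion [w, x, y, z].
In Python, from station import robot, viewer gives the robot as it stands. The module is installed in compiled form; this text tells all that it offers.
- The arm moves only by the tool drive_tool, never from a script. Its argument "increments" is a list of rows, each a list of 3 entries, a list of its own where there are three numbers: the shift along the tool's x, y, z each as a share of 0.25 m, from -1 to 1, then the turn, a rotation vector about the tool's x, y, z each as a share of 120 degrees, from -1 to 1, then the closure, from -1 (fully open) to 1 (shut). In form: [[[x, y, z], [ax, ay, az], gripper], ...]. A call has 1 to 8 rows; each row is the pose to reach, as a shift and turn from the pose measured when the call began, along the tool's axes at that moment; what a row does not reach only later rows make up. A row lasts 1/12 s, in which the tool goes at most 41.7 mm and 7.16 degrees, less where a joint would pass 70% of its speed; a pose out of reach is approached as far as the arm can. A call with a number of a shift or a turn outside -1 to 1 is refused whole. A call with a gripper value outside its range is refused whole. The fingers move at their own pace and stop on an object; the grip force is fixed at half the most. Time passes only in rows, so rows that repeat a pose let the fingers close. It gives the time, the measured TCP pose, the force and the opening at its end, in the units of the state.
- robot.get_state(): the state, without advancing time (a new reading comes with each control period).
- viewer.camera(name): name is "side" or "top" or "wrist"; returns a dict with "pixels" (420x560x3 uint8, blue, green, red), "fx", "fy", "cx", "cy" (pixels), "k1" (the pictures are not rectified: a ray, as slopes to the right and down, at radius r is drawn at 1 + k1 r^2 times it, then the intrinsics apply), "extrinsics" (4x4, takes a point from camera to world coordinates); the wrist camera has in their place "mount" (4x4, takes a point from camera to tool coordinates, whose origin is the TCP and whose axes are the tool frame's). Camera axes: x right, y up, looking along -z (the intrinsics and any distortion apply to the point x, -y, -z); pixel columns grow to the right and rows downward; lengths in mm; the calibration is good to about 2 mm. A picture is of the moment at which its call begins: read the wrist's pose just before it. There is no depth.
- robot.finish_job(): hands the job in, once; it reports no verdict.
The state is a dict: "clock": time; "joint_pos": joint angles; "qd": joint speeds; "joint_efforts": joint torques, N m; "tcp_pos": TCP position; "eef_rot": TCP orientation; "force": force on the tool from outside, world axes, zero at the start; "wrist_torque": the same for the moment, N m; "opening": finger opening in mm.
Only numpy, scipy, OpenCV 4.12 (cv2) and the standard library are available. Lean on these libraries where they do the work, as an engineer would, in place of code of your own. Each camera call takes 0.05 s, during which the arm holds its last target.

## Working session

There is one attempt and no reset: what is moved stays moved. The work goes in short steps, Python scripts to look and compute and a tool call to move; the robot and the scene stay as the last step left them, time stands still between calls to the robot, and variables do not carry over. Pictures are saved under pics/ and viewed, and the job is handed in when it is done.

Besides the shell and the picture viewer there is one more tool, called after "Emit:" as a command line: name --argument value ..., lists and objects as JSON in quotes. drive_tool: Moves the arm, as the interface text tells. Shift numbers are shares of 0.25 m and turn numbers shares of 120 degrees, none past 1 either way. Its arguments: {"type":"object","properties":{"increments":{"type":"array","items":{"type":"array"}}},"required":["increments"]}

```bash
mkdir -p pics; python3 - <<'E'
from station import robot, viewer
import cv2, json
s=robot.get_state(); print(s)
for n in ["side","top","wrist"]:
    c=viewer.camera(n); cv2.imwrite(f"pics/{n}0.png",c["pixels"]); print(n,{k:(v.tolist() if hasattr(v,'tolist') else v) for k,v in c.items() if k!="pixels"})
E
```

```text
{'clock': 0.0, 'joint_pos': array([-1.33858973e+00,  2.59160753e-01,  2.07650641e-02,  1.33371108e+00,
       -7.58660346e-06,  1.41819465e+00]), 'qd': array([ 0.00043389, -0.00120288, -0.00164669, -0.00160458,  0.00039028,
       -0.00112735]), 'joint_efforts': array([-1.88609192e-04, -5.55641878e+01,  3.44530106e+01,  1.38618125e-02,
       -2.95782629e-04, -3.16418145e-06]), 'tcp_pos': array([ 206.38572807, -509.4993656 ,  230.68455586]), 'eef_rot': array([ 0.5866955 , -0.58607082,  0.39550619, -0.39482178]), 'force': array([0.19605186, 0.09903252, 0.59869159]), 'wrist_torque': array([-0.01456122, -0.03428872,  0.0026041 ]), 'opening': 85.32763323218036}
side {'fx': 384.4351406989457, 'fy': 384.4351406989457, 'cx': 280.15445102591883, 'cy': 208.95194942489417, 'k1': -0.09441408059667743, 'extrinsics': [[-0.9928188911283122, 0.05377550392134453, -0.10685899399093222, 485.32487350445746], [-0.11943726595707052, -0.4958963818397931, 0.8601287798806073, 623.8761888978629], [-0.0067371299118125895, 0.8667150475538126, 0.4987580950965546, 469.0805449697687], [0.0, 0.0, 0.0, 1.0]]}
top {
[... 154 characters left out ...]
17850150636, 0.998337377766386, -0.057302571952115085, 501.4559232455453], [-0.9999665087802628, 0.006529975722713299, 0.004933633029876545, 22.97306235709061], [0.005299614665604913, 0.057269883635266104, 0.9983446671930488, 1045.2032405921975], [0.0, 0.0, 0.0, 1.0]]}
wrist {'fx': 342.67069398000405, 'fy': 342.67069398000405, 'cx': 281.89197987838475, 'cy': 208.44971419524705, 'k1': 0.02617893476740438, 'mount': [[0.9999986715899375, 0.0009199463943376674, 0.0013455545295311417, 0.38985609430075563], [0.0010467569215516683, 0.2703385277013514, -0.9627647608529369, -141.82873309445662], [-0.001249447200797347, 0.9627648903750579, 0.2703372056206752, 68.18923730399459], [0.0, 0.0, 0.0, 1.0]]}
```

View images.

View pics/top0.png

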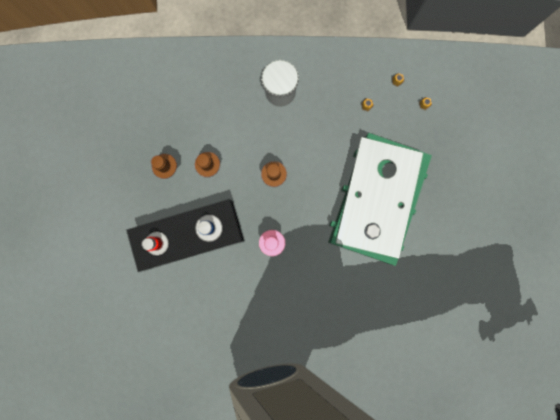

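View pics/side0.png

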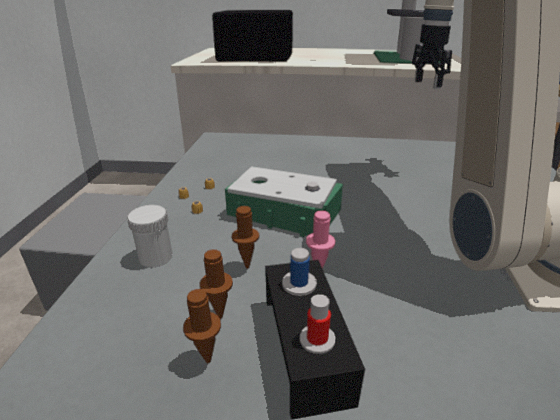

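View pics/wrist0.png

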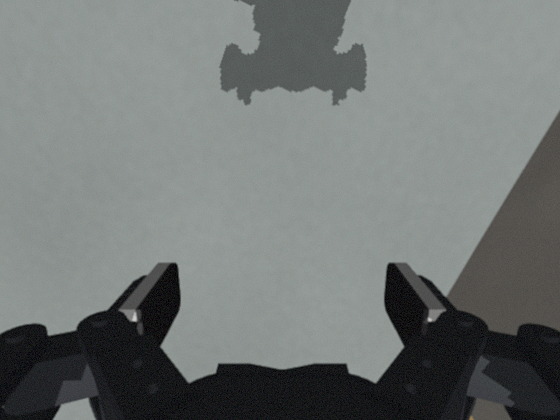

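```bash
python3 - <<'E'
import cv2, numpy as np
t=cv2.imread("pics/top0.png"); s=cv2.imread("pics/side0.png")
a=cv2.resize(t[120:275,320:440],None,fx=3.8,fy=3.8,interpolation=cv2.INTER_CUBIC)
b=cv2.resize(t[190:280,120:250],(344,238)); c=cv2.resize(s[160:240,215:350],(344,204)); d=cv2.resize(s[235:365,255:365],(172,203))
r=np.zeros((600,800,3),np.uint8); r[:a.shape[0],:a.shape[1]]=a; x=456
r[0:238,x:x+344]=b; r[240:444,x:x+344]=c
r=r[:589]; cv2.imwrite("pics/crop0.png",r); d=cv2.resize(s[235:365,255:365],None,fx=3,fy=3); cv2.imwrite("pics/crop1.png",d)
E
```

```text
(no output)
```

View pics/crop0.png

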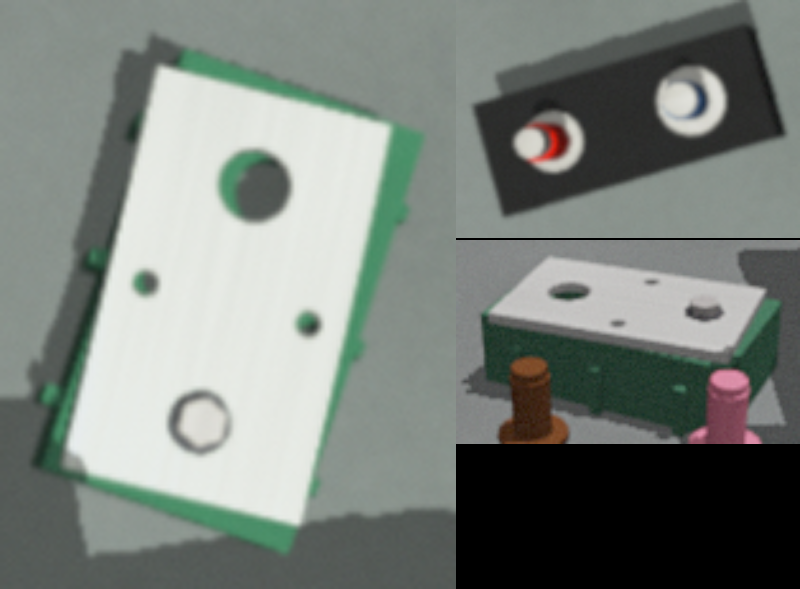

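View pics/crop1.png

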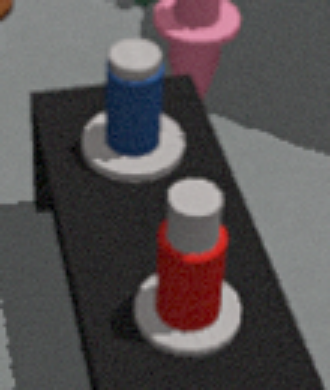

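```bash
cat > h.py <<'E'
import numpy as np, cv2
from scipy.spatial.transform import Rotation as Rn
def Rq(q): return Rn.from_quat([q[1],q[2],q[3],q[0]])
def ext(c,s=None):
    if 'extrinsics' in c: return np.array(c['extrinsics'])
    T=np.eye(4); T[:3,:3]=Rq(s['eef_rot']).as_matrix(); T[:3,3]=s['tcp_pos']; return T@np.array(c['mount'])
def K(c): return np.array([[c['fx'],0,c['cx']],[0,c['fy'],c['cy']],[0,0,1.]]), np.array([c['k1'],0,0,0,0.])
def toplane(c,px,z,s=None):
    k,d=K(c); T=ext(c,s)
    u=cv2.undistortPoints(np.array(px,float).reshape(-1,1,2),k,d).reshape(-1,2)
    r=np.c_[u[:,0],-u[:,1],-np.ones(len(u))]@T[:3,:3].T; o=T[:3,3]
    return o+r*((z-o[2])/r[:,2])[:,None]
def proj(c,P,s=None):
    k,d=K(c); T=ext(c,s); p=(np.atleast_2d(P)-T[:3,3])@T[:3,:3]
    p=p*[1,-1,-1]
    return cv2.projectPoints(p,np.zeros(3),np.zeros(3),k,d)[0].reshape(-1,2)
def inc(s,pos,R):
    R0=Rq(s['eef_rot']); sh=R0.inv().apply(np.array(pos)-s['tcp_pos'])/250
    tv=(R0.inv()*R).as_rotvec()/np.deg2rad(120); return sh.round(3),tv.round(3)
E
python3 - <<'E'
from h import *
import json
from station import robot, viewer
s=robot.get_state(); print(Rq(s['eef_rot']).as_matrix().round(3))
c=viewer.camera("top")
f=lambda x,y:(320+(x+.5)/3.8-.5,120+(y+.5)/3.8-.5)
print("cover hole",toplane(c,[f(255,186)],80))
for z in (80,90):print("bolt",z,toplane(c,[f(200,422)],z))
hc=toplane(c,[f(185,50),f(423,135),f(290,552),f(35,465)],70);print(hc)
cc=toplane(c,[f(160,67),f(391,123),f(300,525),f(65,465)],80);print(cc)
print("pin collar",toplane(c,[(120+690/344*130/1,190+101/238*90)] if 0 else [(120+(690-456)/344*130,190+101/238*90)],86))
print("red collar",toplane(c,[(120+(549-456)/344*130,190+142/238*90)],86))
print("pin head",toplane(c,[(120+(683-456)/344*130,190+99/238*90)],140))
cs=viewer.camera("side")
print("pin head side",toplane(cs,[(255+135/3,235+58/3)],140), "collar",toplane(cs,[(255+133/3,235+146/3)],86))
E
```

```text
[[ 0.375 -0.     0.927]
 [-0.927  0.001  0.375]
 [-0.001 -1.     0.   ]]
cover hole [[ 634.03463637 -183.75411574   80.        ]]
bolt 80 [[ 508.4274808  -153.51138093   80.        ]]
bolt 90 [[ 508.35525189 -151.68291169   90.        ]]
[[ 709.15645699 -148.52430077   70.        ]
 [ 664.65149728 -279.35630899   70.        ]
 [ 439.26438263 -204.05340626   70.        ]
 [ 485.35391748  -67.13269691   70.        ]]
[[ 697.5737155  -133.17226013   80.        ]
 [ 669.19954279 -258.64536367   80.        ]
 [ 454.14357574 -207.08125918   80.        ]
 [ 485.58005846  -82.00470021   80.        ]]
pin collar [[511.32789629 173.47928007  86.        ]]
red collar [[479.30987541 280.75701184  86.        ]]
pin head [[512.146128   170.02447419 140.        ]]
pin head side [[512.22126468 182.05765889 140.        ]] collar [[512.06809842 182.7914898   86.        ]]
```

The top picture shows several candidates:
- The blue-gripped pin in the black tray is at (208,228). It matches the description: blue grip, hanging in the black tray.
- The red gauge is at (153,243).
- The pink decoy is at (271,243).
- The brown decoys are at (164,165), (207,163) and (274,173).

The enlarged crop confirms the blue grip. In the cover hole at (387,168), the green crescent is on the left, so the housing hole lies to the image right (-y). I'll look at the hole with the wrist camera on the way to the tray.

Emit:
drive_tool --increments '[[[-0.27,0,1.0],[0,-0.21,0],-1],[[-0.27,0,1.0],[0,-0.21,0],-1],[[-0.27,0,1.0],[0,-0.21,0],-1],[[-0.27,0,1.0],[0,-0.21,0],-1],[[-0.27,0,1.0],[0,-0.21,0],-1],[[-0.27,0,1.0],[0,-0.21,0],-1],[[-0.27,0,1.0],[0,-0.21,0],-1]]'

```text
clock: 0.83
tcp_pos: [416.3, -349.6, 231.1]
eef_rot: [0.66, -0.658, 0.256, -0.257]
force: [0.4, -0.8, 0.9]
opening: 85.5
```

```bash
python3 - <<'E'
from h import *
from station import robot
s=robot.get_state(); print(s['clock'],s['tcp_pos'],s['joint_pos'])
x=np.array([.956,-.293,0]);y=np.array([0,0,-1.]);R=Rn.from_matrix(np.c_[x,y,np.cross(x,y)])
print(inc(s,[632,-194,230],R))
E
```

```text
0.8333 [ 416.30920998 -349.63831379  231.05870631] [-0.85393579  0.24802247  0.00642909  1.32975598  0.00177857  1.4590767 ]
(array([0.215, 0.006, 1.042]), array([-0.001, -0.212,  0.   ]))
```

Emit:
drive_tool --increments '[[[0.215,0,1.0],[0,-0.212,0],-1],[[0.215,0,1.0],[0,-0.212,0],-1],[[0.215,0,1.0],[0,-0.212,0],-1],[[0.215,0,1.0],[0,-0.212,0],-1],[[0.215,0,1.0],[0,-0.212,0],-1],[[0.215,0,1.0],[0,-0.212,0],-1],[[0.215,0,1.0],[0,-0.212,0],-1],[[0.215,0,1.0],[0,-0.212,0],-1]]'

```text
clock: 1.5
tcp_pos: [626.9, -199.5, 230.2]
eef_rot: [0.7, -0.699, 0.104, -0.104]
force: [0.1, -0.6, 0.4]
opening: 85.4
```

```bash
python3 - <<'E'
from h import *
from station import robot,viewer
import pickle
s=robot.get_state(); c=viewer.camera("wrist"); print(s['clock'],s['tcp_pos'],s['qd'].round(3))
pickle.dump((s,c),open("w1.pkl","wb"))
cv2.imwrite("pics/w1.png",c['pixels'])
E
```

```text
1.5 [ 626.91380388 -199.48822093  230.21196257] [-0.055 -0.034 -0.048 -0.006 -0.014 -0.036]
```

View pics/w1.png

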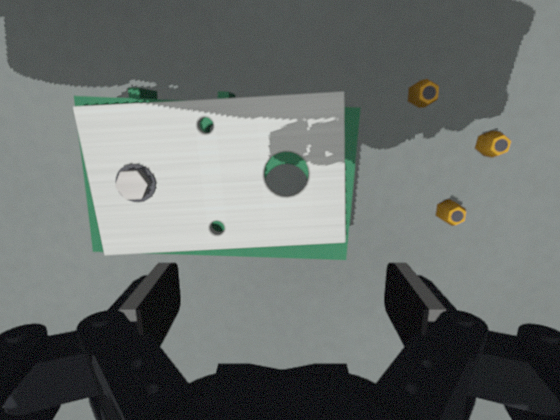

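```bash
python3 - <<'E'
from h import *
i=cv2.imread("pics/w1.png")
cv2.imwrite("pics/w1c.png",cv2.resize(i[85:265,70:365],None,fx=2.7,fy=2.7,interpolation=cv2.INTER_CUBIC))
cv2.imwrite("pics/w1d.png",cv2.resize(i[140:210,250:325],None,fx=8,fy=8,interpolation=cv2.INTER_CUBIC))
E
```

```text
(no output)
```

View pics/w1c.png

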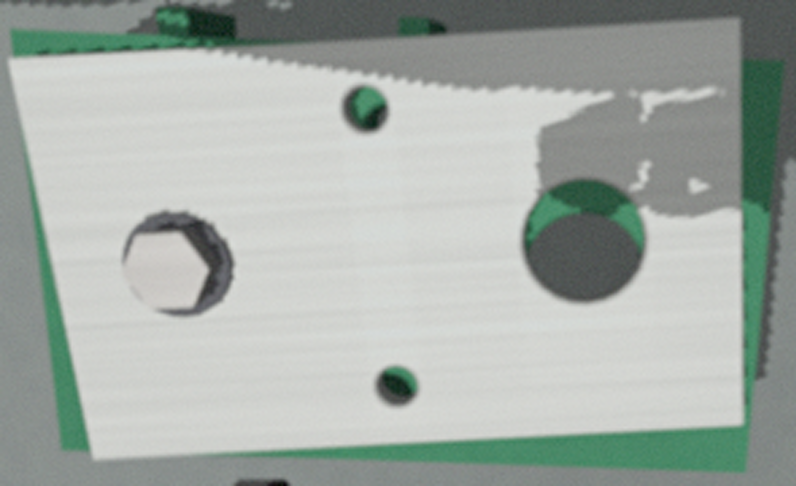

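View pics/w1d.png

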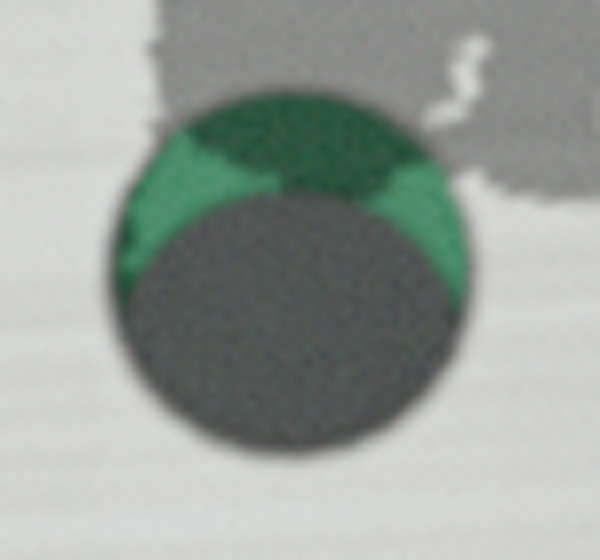

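```bash
python3 - <<'E'
from h import *
import pickle
from scipy.optimize import least_squares
s,c=pickle.load(open("w1.pkl","rb"))
g=lambda L:[(250+(x+.5)/8-.5,140+(y+.5)/8-.5) for x,y in L]
w=lambda L:[(70+(x+.5)/2.7-.5,85+(y+.5)/2.7-.5) for x,y in L]
def fit(P,r=None):
    if r: q=least_squares(lambda p:np.hypot(*(P[:,:2]-p).T)-r,P[:,:2].mean(0)-[0,5]); return q.x,q.fun.round(2)
    q=least_squares(lambda p:np.hypot(*(P[:,:2]-p[:2]).T)-p[2],[*P[:,:2].mean(0),20]); return q.x,q.fun.round(2)
A=toplane(c,g([(110,272),(473,272),(292,92),(292,455),(165,145),(420,145),(165,402),(422,400)]),80,s)
print("cover",fit(A),fit(A,20))
B=toplane(c,g([(135,285),(160,248),(210,208),(255,193),(290,190),(330,193),(375,210),(420,245),(460,297)]),70,s)
print("housing",fit(B),fit(B,20))
for z in (80,85,90): print("bolt",z,toplane(c,w([(170,269),(178,264)]),z,s)[:,:2])
H=toplane(c,w([(62,448),(745,471),(783,60)]),70,s);print(H)
d=H[1]-H[0];print("edge ang",np.degrees(np.arctan2(d[1],d[0])),np.linalg.norm(d), np.linalg.norm(H[2]-H[1]))
E
```

```text
cover (array([ 634.98875937, -183.9243749 ,   19.58393338]), array([-0.01, -0.12,  0.11,  0.12, -0.03, -0.02, -0.1 ,  0.04])) (array([ 634.98389055, -183.93400496]), array([-0.43, -0.53, -0.29, -0.31, -0.44, -0.42, -0.52, -0.38]))
housing (array([ 631.66052983, -195.57964854,   20.09637627]), array([-0.12, -0.01,  0.18,  0.08, -0.03,  0.05, -0.09, -0.27,  0.23])) (array([ 631.69612342, -195.46982913]), array([-0.08,  0.01,  0.17,  0.06, -0.05,  0.03, -0.1 , -0.26,  0.27]))
bolt 80 [[ 505.50815862 -153.93285522]
 [ 508.59293592 -153.1665516 ]]
bolt 85 [[ 507.92681386 -153.60763168]
 [ 510.9588048  -152.85444096]]
bolt 90 [[ 510.3454691  -153.28240814]
 [ 513.32467368 -152.54233032]]
[[ 439.50293883 -202.39878873   70.        ]
 [ 665.26250007 -280.37499577   70.        ]
 [ 710.38178759 -148.97036451   70.        ]]
edge ang -19.054652723794685 238.84653724161166 138.93497480630293
```

```bash
cat >> h.py <<'E'
def RX(deg):
    a=np.deg2rad(deg);x=np.array([np.cos(a),np.sin(a),0]);y=np.array([0,0,-1.]);return Rn.from_matrix(np.c_[x,y,np.cross(x,y)])
E
python3 - <<'E'
from h import *
from station import robot
s=robot.get_state()
print(inc(s,[570,-5,232],RX(0)),inc(s,[512,177,232],RX(17)))
E
```

```text
(array([-0.441, -0.004,  0.684]), array([-0.001, -0.141, -0.   ])) (array([-0.875, -0.003,  1.313]), array([-0.001, -0.283, -0.   ]))
```

Emit:
drive_tool --increments '[[[-0.45,0,0.69],[0,-0.2,0],-1],[[-0.45,0,0.69],[0,-0.2,0],-1],[[-0.45,0,0.69],[0,-0.2,0],-1],[[-0.45,0,0.69],[0,-0.2,0],-1],[[-0.65,0,1.0],[0,-0.283,0],-1],[[-0.65,0,1.0],[0,-0.283,0],-1],[[-0.65,0,1.0],[0,-0.283,0],-1]]'

```text
clock: 2.13
tcp_pos: [543.4, 78.8, 231.5]
eef_rot: [0.7, -0.699, -0.105, 0.105]
force: [-0.1, 0.1, -0.2]
opening: 85.3
```

```bash
python3 - <<'E'
from h import *
from station import robot
s=robot.get_state();print(s['tcp_pos'],s['joint_pos'])
print(inc(s,[512,177,232],RX(17)))
E
```

```text
[543.39835444  78.76095853 231.5368856 ] [-0.00974885  0.25668911  0.01952101  1.33342262  0.00154273  1.26288059]
(array([-0.005, -0.001,  0.413]), array([-0.001,  0.001,  0.   ]))
```

Emit:
drive_tool --increments '[[[0,0,0.41],[0,0,0],-1],[[0,0,0.41],[0,0,0],-1],[[0,0,0.41],[0,0,0],-1],[[0,0,0.41],[0,0,0],-1],[[0,0,0.41],[0,0,0],-1]]'

```text
clock: 2.55
tcp_pos: [512.7, 176.3, 232.1]
eef_rot: [0.7, -0.699, -0.106, 0.105]
force: [0.3, 0.0, -0.5]
opening: 85.8
```

```bash
python3 - <<'E'
from h import *
from station import robot,viewer
import pickle
s=robot.get_state(); c=viewer.camera("wrist"); print(s['clock'],s['tcp_pos'],s['qd'].round(3))
pickle.dump((s,c),open("w2.pkl","wb"))
cv2.imwrite("pics/w2.png",c['pixels'])
E
```

```text
2.55 [512.65217526 176.34824002 232.09280841] [-0.038  0.011  0.007 -0.001 -0.003 -0.008]
```

View pics/w2.png

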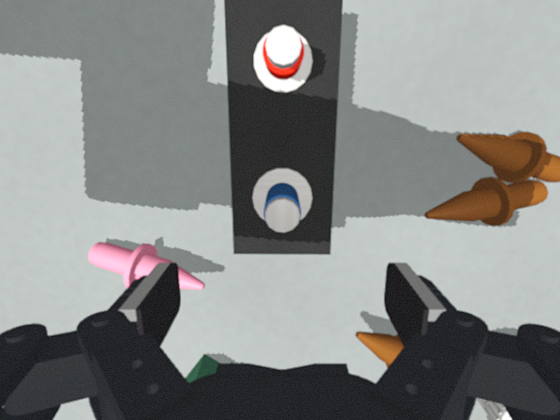

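```bash
python3 - <<'E'
from h import *
import pickle
s,c=pickle.load(open("w2.pkl","rb"))
i=c['pixels']
cv2.imwrite("pics/w2c.png",cv2.resize(i[150:250,230:335],None,fx=6,fy=6,interpolation=cv2.INTER_CUBIC))
print("pink",toplane(c,[(142,262)],75,s))
print("gauge collar",toplane(c,[(283,60)],86,s))
E
```

```text
pink [[406.34903852  72.9441827   75.        ]]
gauge collar [[481.80399942 278.97746115  86.        ]]
```

View pics/w2c.png

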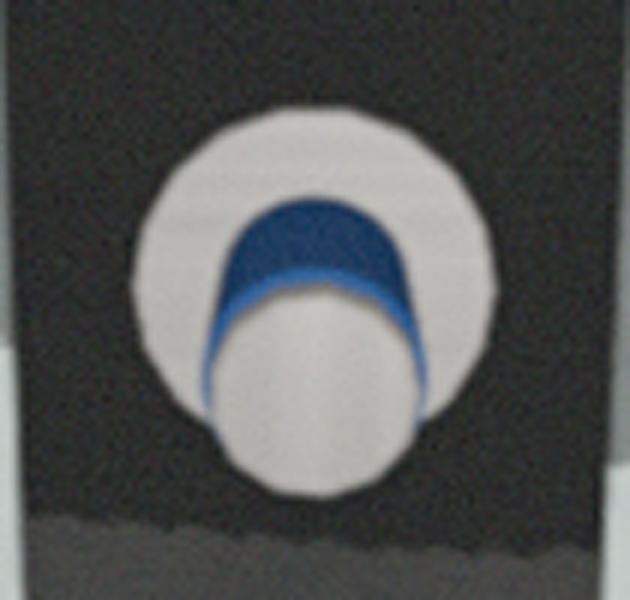

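```bash
python3 - <<'E'
from h import *
from station import robot
import pickle
s,c=pickle.load(open("w2.pkl","rb"))
g=lambda L:[(230+(x+.5)/6-.5,150+(y+.5)/6-.5) for x,y in L]
print(toplane(c,g([(315,287)]),86,s),toplane(c,g([(316,392)]),140,s))
print("size",toplane(c,g([(132,287),(498,287)]),86,s),toplane(c,g([(213,392),(419,392)]),140,s))
E
```

```text
[[513.28410508 174.0652226   86.        ]] [[513.27823774 174.38984594 140.        ]]
size [[488.08503977 166.32760593  86.        ]
 [538.48416674 181.79889163  86.        ]] [[501.5881936  170.80159523 140.        ]
 [524.96799945 177.97867042 140.        ]]
```

```bash
python3 - <<'E'
from h import *
from station import robot
s=robot.get_state()
print(s['tcp_pos'],inc(s,[513.3,174.2,150],RX(17)),inc(s,[513.3,174.2,92],RX(17)))
E
```

```text
[513.09161264 175.64621782 231.97416882] (array([-0.001,  0.328, -0.006]), array([-0.   ,  0.001,  0.   ])) (array([-0.001,  0.56 , -0.006]), array([-0.   ,  0.001,  0.   ]))
```

Emit:
drive_tool --increments '[[[-0.001,0.15,-0.006],[0,0,0],-1],[[-0.001,0.28,-0.006],[0,0,0],-1],[[-0.001,0.38,-0.006],[0,0,0],-1],[[-0.001,0.46,-0.006],[0,0,0],-1],[[-0.001,0.52,-0.006],[0,0,0],-1],[[-0.001,0.56,-0.006],[0,0,0],-1],[[-0.001,0.56,-0.006],[0,0,0],-1]]'

```text
clock: 3.18
tcp_pos: [512.9, 172.4, 90.1]
eef_rot: [0.7, -0.699, -0.103, 0.105]
force: [0.3, 0.5, -0.2]
opening: 85.1
```

```bash
python3 - <<'E'
from h import *
from station import robot,viewer
s=robot.get_state(); c=viewer.camera("wrist"); print(s['clock'],s['tcp_pos'],s['force'])
cv2.imwrite("pics/w3.png",c['pixels'])
E
```

```text
3.1833 [512.85376173 172.44019367  90.08478146] [ 0.30036604  0.4593526  -0.23958114]
```

View pics/w3.png

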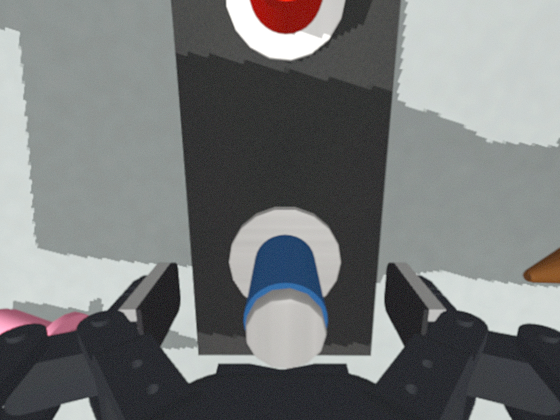

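The pin sits centred between the open pads: head at (286,328), collar at (285,262). Closing now.

Emit:
drive_tool --increments '[[[0,-0.008,0.004],[0,0,0],-0.5],[[0,-0.008,0.004],[0,0,0],0],[[0,-0.008,0.004],[0,0,0],1],[[0,-0.008,0.004],[0,0,0],1],[[0,-0.008,0.004],[0,0,0],1],[[0,-0.008,0.004],[0,0,0],1],[[0,-0.008,0.004],[0,0,0],1],[[0,-0.008,0.004],[0,0,0],1]]'

```text
clock: 3.9
tcp_pos: [513.5, 174.0, 94.2]
eef_rot: [0.7, -0.699, -0.105, 0.104]
force: [-1.5, -0.4, 6.2]
opening: 26.8
```

Emit:
drive_tool --increments '[[[0,0,0],[0,0,0],1],[[0,-0.05,0],[0,0,0],1],[[0,-0.15,0],[0,0,0],1],[[0,-0.25,0],[0,0,0],1],[[0,-0.36,0],[0,0,0],1],[[0,-0.46,0],[0,0,0],1],[[0,-0.5,0],[0,0,0],1],[[0,-0.5,0],[0,0,0],1]]'

```text
clock: 4.57
tcp_pos: [514.2, 174.1, 220.9]
eef_rot: [0.7, -0.699, -0.106, 0.103]
force: [0.2, 0.3, -4.1]
opening: 27.0
```

```bash
python3 - <<'E'
from h import *
from station import robot,viewer
import pickle
s=robot.get_state(); c=viewer.camera("wrist"); cs=viewer.camera("side"); print(s['clock'],s['tcp_pos'],s['force'],s['opening'])
pickle.dump((s,c,cs),open("w4.pkl","wb"))
cv2.imwrite("pics/w4.png",c['pixels']); cv2.imwrite("pics/s4.png",cs['pixels'])
print(inc(s,[585,0,220],RX(0)),inc(s,[631.7,-195.5,190],RX(-17)))
E
```

```text
4.5667 [514.15857532 174.09643617 220.92340276] [ 0.19024374  0.25320375 -4.10087945] 26.984192574109443
(array([ 0.068,  0.004, -0.749]), array([-0.   ,  0.141,  0.002])) (array([ 0.018,  0.123, -1.551]), array([-0.001,  0.283,  0.002]))
```

View pics/w4.png

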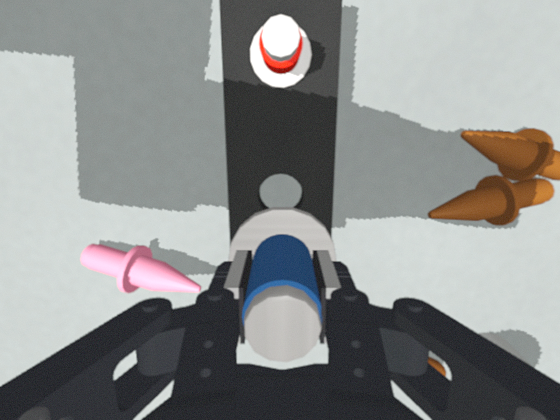

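View pics/s4.png

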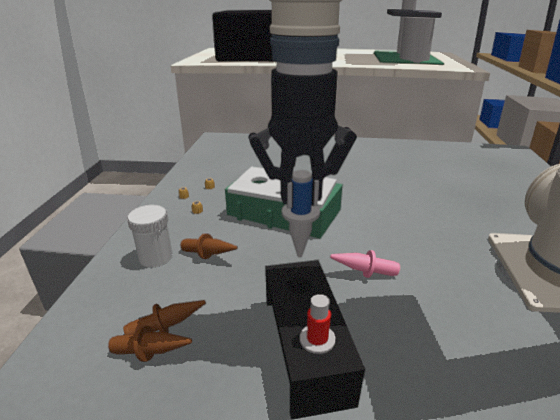

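```bash
python3 - <<'E'
from h import *
import pickle
s,c,cs=pickle.load(open("w4.pkl","rb"))
R=Rq(s['eef_rot'])
for dz in (0,):
  # predicted pin in tool frame: origin y=+14
  th=np.linspace(0,2*np.pi,40)
  im=c['pixels'].copy(); i2=cs['pixels'].copy()
  def circ(y,r): return s['tcp_pos']+R.apply(np.c_[r*np.cos(th),0*th+y,r*np.sin(th)])
  for y,r in ((8,26),(14,26),(-38,14),(-46,13),(14,16),(38,16),(84,4)):
    for img,cam in ((im,c),(i2,cs)):
      cv2.polylines(img,[proj(cam,circ(y,r),s).round().astype(int)],True,(0,255,255),1)
o=np.hstack([cv2.resize(im[180:400,190:380],None,fx=2.1,fy=2.6),cv2.resize(i2[150:270,250:350],(400,572))[:,:]])
cv2.imwrite("pics/o4.png",o[:600,:800])
E
```

```text
(no output)
```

View pics/o4.png

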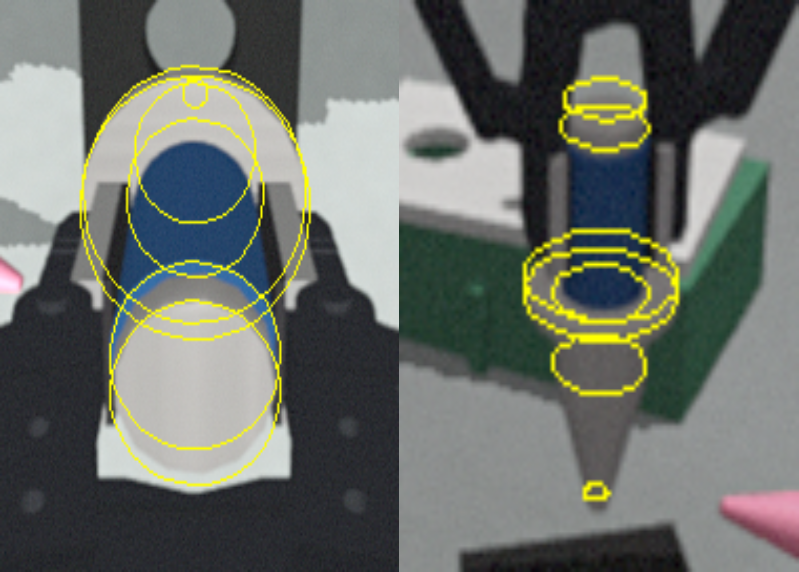

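Emit:
drive_tool --increments '[[[0.05,0,-0.75],[0,0.14,0],1],[[0.05,0,-0.75],[0,0.14,0],1],[[0.05,0,-0.75],[0,0.14,0],1],[[0.05,0,-0.75],[0,0.14,0],1],[[0.04,0,-1.0],[0,0.2,0],1],[[0.04,0,-1.0],[0,0.2,0],1],[[0.04,0,-1.0],[0,0.2,0],1]]'

```text
clock: 5.25
tcp_pos: [596.5, -69.1, 214.1]
eef_rot: [-0.705, 0.706, -0.047, 0.044]
force: [-0.3, 0.8, -5.1]
opening: 26.8
```

```bash
python3 - <<'E'
from h import *
from station import robot
s=robot.get_state();print(s['tcp_pos'],s['opening'])
print(inc(s,[631.7,-195.5,200],RX(-17)))
E
```

```text
[596.49986589 -69.07342819 214.11321151] 26.79884151172946
(array([ 0.205,  0.056, -0.483]), array([ 0.001,  0.08 , -0.002]))
```

Emit:
drive_tool --increments '[[[0.2,0.02,-0.48],[0,0.08,-0.002],1],[[0.2,0.02,-0.48],[0,0.08,-0.002],1],[[0.2,0.02,-0.48],[0,0.08,-0.002],1],[[0.205,0.05,-0.483],[0,0.08,-0.002],1],[[0.205,0.05,-0.483],[0,0.08,-0.002],1],[[0.205,0.05,-0.483],[0,0.08,-0.002],1]]'

```text
clock: 5.75
tcp_pos: [630.8, -196.0, 198.1]
eef_rot: [-0.699, 0.699, -0.107, 0.103]
force: [-1.1, 0.2, -4.0]
opening: 26.3
```

```bash
python3 - <<'E'
from h import *
from station import robot,viewer
import pickle
s=robot.get_state(); c=viewer.camera("wrist");ct=viewer.camera("top");s=robot.get_state(); print(s['clock'],s['tcp_pos'],s['force'])
cv2.imwrite("pics/w5.png",c['pixels']);cv2.imwrite("pics/t5.png",ct['pixels'])
print(inc(s,[631.7,-195.5,165],RX(-17)),inc(s,[631.7,-195.5,120],RX(-17)))
E
```

```text
5.85 [ 631.24703913 -194.57293695  200.2374874 ] [ 0.60820822  0.32086187 -3.83871382]
(array([ 0.003,  0.141, -0.003]), array([ 0.001,  0.   , -0.001])) (array([ 0.003,  0.321, -0.003]), array([ 0.001,  0.   , -0.001]))
```

View pics/w5.png

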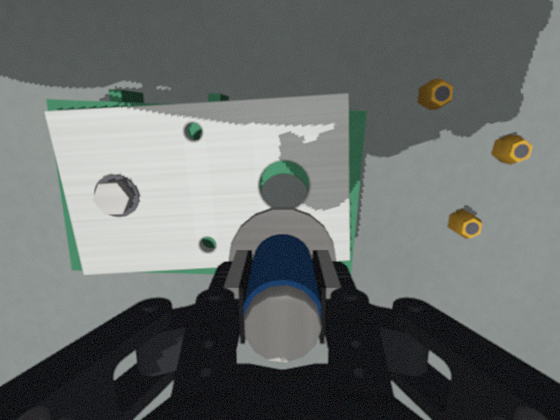

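Emit:
drive_tool --increments '[[[0.003,0.06,-0.002],[0,0,0],1],[[0.003,0.12,-0.002],[0,0,0],1],[[0.003,0.16,-0.002],[0,0,0],1],[[0.003,0.2,-0.002],[0,0,0],1],[[0.003,0.2,-0.002],[0,0,0],1]]'

```text
clock: 6.27
tcp_pos: [630.9, -194.1, 148.3]
eef_rot: [-0.699, 0.699, -0.106, 0.102]
force: [-0.2, 1.2, -5.2]
opening: 26.8
```

```bash
python3 - <<'E'
from h import *
from station import robot,viewer
s=robot.get_state(); c=viewer.camera("wrist");ct=viewer.camera("side");s=robot.get_state(); print(s['clock'],s['tcp_pos'],s['force'],s['wrist_torque'])
cv2.imwrite("pics/w6.png",np.hstack([cv2.resize(c['pixels'][60:280,150:400],None,fx=1.6,fy=1.6),cv2.resize(ct['pixels'][90:250,210:370],(352,352))]))
print(inc(s,[631.7,-195.5,120],RX(-17)))
E
```

```text
6.3667 [ 631.68546383 -194.84962133  150.43819453] [ 0.96204731  0.94388413 -3.40630791] [-0.04194284  0.01182856 -0.08549842]
(array([ 0.001,  0.122, -0.002]), array([ 0.001,  0.001, -0.001]))
```

View pics/w6.png

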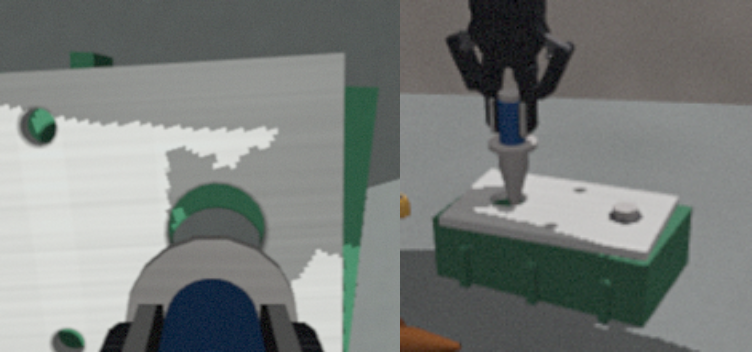

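Tip is in the cover hole and there is no contact force. Going down slowly.

Emit:
drive_tool --increments '[[[0.001,0.03,-0.002],[0,0,0],1],[[0.001,0.06,-0.002],[0,0,0],1],[[0.001,0.09,-0.002],[0,0,0],1],[[0.001,0.11,-0.002],[0,0,0],1],[[0.001,0.13,-0.002],[0,0,0],1],[[0.001,0.13,-0.002],[0,0,0],1]]'

```text
clock: 6.87
tcp_pos: [631.2, -195.2, 116.5]
eef_rot: [-0.699, 0.7, -0.106, 0.103]
force: [0.2, 0.8, -3.8]
opening: 27.0
```

Emit:
drive_tool --increments '[[[0.002,0.02,0],[0,0,0],1],[[0.002,0.04,0],[0,0,0],1],[[0.002,0.05,0],[0,0,0],1],[[0.002,0.05,0],[0,0,0],1]]'

```text
clock: 7.2
tcp_pos: [631.3, -195.3, 103.1]
eef_rot: [-0.699, 0.699, -0.106, 0.102]
force: [-0.1, 0.7, -4.7]
opening: 26.8
```

```bash
python3 - <<'E'
from h import *
from station import robot,viewer
s=robot.get_state(); c=viewer.camera("wrist");ct=viewer.camera("side");s=robot.get_state(); print(s['clock'],s['tcp_pos'],s['force'],s['wrist_torque'])
cv2.imwrite("pics/w7.png",np.hstack([cv2.resize(c['pixels'][60:280,150:400],None,fx=1.6,fy=1.6),cv2.resize(ct['pixels'][90:250,210:370],(352,352))]))
print(inc(s,[631.7,-195.5,95],RX(-17)))
E
```

```text
7.3 [ 631.59711604 -195.41486498  103.8946787 ] [ 0.37191952 -0.25219097 -4.88128865] [0.02051529 0.0279498  0.00064781]
(array([ 0.001,  0.036, -0.   ]), array([ 0.   ,  0.001, -0.002]))
```

View pics/w7.png

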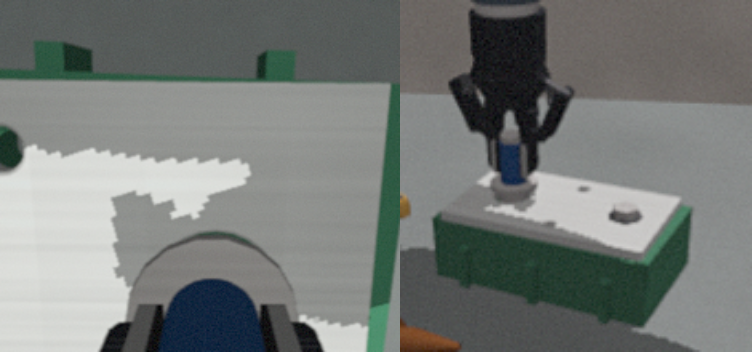

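The cover has swung most of the way into line and there's no jamming. I'll lower the last few millimetres to contact.

Emit:
drive_tool --increments '[[[0,0.012,0],[0,0,0],1],[[0,0.024,0],[0,0,0],1],[[0,0.032,0],[0,0,0],1],[[0,0.032,0],[0,0,0],1]]'

```text
clock: 7.63
tcp_pos: [631.3, -195.3, 95.3]
eef_rot: [-0.699, 0.699, -0.106, 0.102]
force: [-0.3, -0.8, -4.1]
opening: 26.4
```

Emit:
drive_tool --increments '[[[0,0.008,0],[0,0,0],1],[[0,0.012,0],[0,0,0],1],[[0,0.012,0],[0,0,0],1]]'

```text
clock: 7.88
tcp_pos: [631.4, -195.4, 94.2]
eef_rot: [-0.699, 0.7, -0.105, 0.103]
force: [-4.6, 1.2, 9.1]
opening: 27.0
```

Contact: the force flipped from -4 N to +9 N at the expected height. Releasing.

Emit:
drive_tool --increments '[[[0,0,0],[0,0,0],0.3],[[0,0,0],[0,0,0],0],[[0,0,0],[0,0,0],-0.5],[[0,0,0],[0,0,0],-1],[[0,0,0],[0,0,0],-1],[[0,0,0],[0,0,0],-1],[[0,0,0],[0,0,0],-1]]'

```text
clock: 8.47
tcp_pos: [631.4, -195.5, 94.1]
eef_rot: [-0.699, 0.7, -0.105, 0.103]
force: [-0.4, 0.5, -0.4]
opening: 85.6
```

Emit:
drive_tool --increments '[[[0,-0.04,0],[0,0,0],-1],[[0,-0.12,0],[0,0,0],-1],[[0,-0.25,0],[0,0,0],-1],[[0,-0.38,0],[0,0,0],-1],[[0,-0.5,0],[0,0,0],-1],[[0,-0.56,0],[0,0,0],-1],[[0,-0.56,0],[0,0,0],-1]]'

```text
clock: 9.05
tcp_pos: [633.0, -195.8, 239.3]
eef_rot: [-0.698, 0.7, -0.103, 0.105]
force: [0.8, -0.2, 0.8]
opening: 85.2
```

```bash
python3 - <<'E'
from h import *
from station import robot,viewer
import pickle
s=robot.get_state(); c=viewer.camera("wrist");cs=viewer.camera("side");print(s['clock'],s['tcp_pos'],s['force'],s['opening'])
pickle.dump((s,c,cs),open("w8.pkl","wb"))
im=c['pixels'].copy();i2=cs['pixels'].copy()
th=np.linspace(0,2*np.pi,40);o=np.array([631.7,-195.5,80])
for z,r in ((6,26),(52,14),(60,13)):
    P=o+np.c_[r*np.cos(th),r*np.sin(th),0*th+z]
    for img,cam in ((im,c),(i2,cs)): cv2.polylines(img,[proj(cam,P,s).round().astype(int)],True,(0,255,255),1)
cv2.imwrite("pics/w8.png",np.hstack([cv2.resize(im[60:300,60:390],None,fx=1.6,fy=1.6),cv2.resize(i2[140:240,220:350],(300,384))[:, :]])[:,:800])
cv2.imwrite("pics/w8r.png",c['pixels'])
E
```

```text
9.05 [ 633.03307182 -195.82834174  239.32084661] [ 0.75779289 -0.16216283  0.77221431] 85.1844936705494
```

View pics/w8.png

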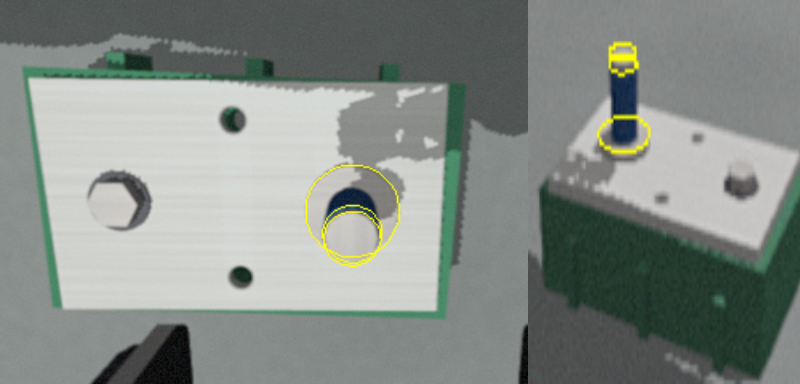

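View pics/w8r.png

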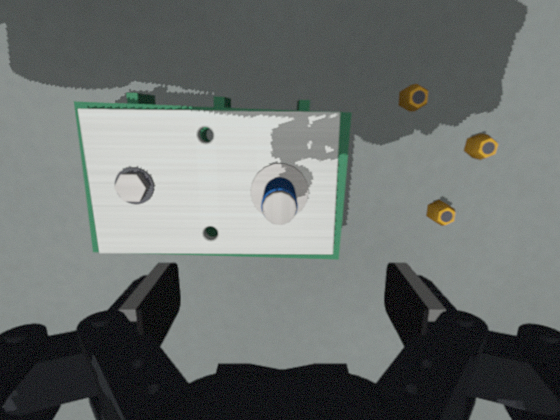

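```bash
python3 - <<'E'
from h import *
import pickle
s,c,cs=pickle.load(open("w8.pkl","rb"));a=cv2.imread("pics/side0.png")
cv2.imwrite("pics/s8.png",np.hstack([cv2.resize(cs['pixels'][150:250,210:350],None,fx=3.6,fy=3.6),cv2.resize(cs['pixels'][250:420,250:370],(254,360))]))
E
```

```text
(no output)
```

View pics/s8.png

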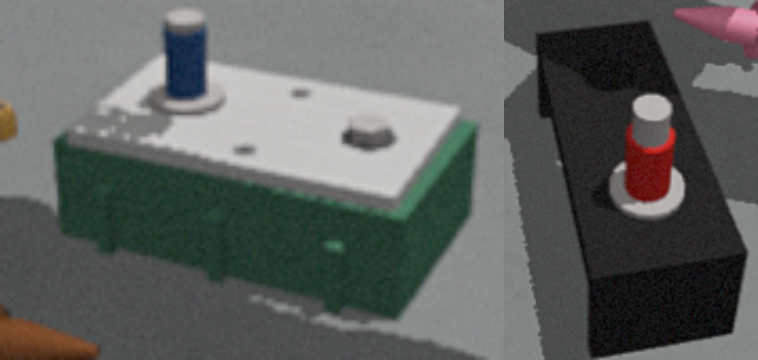

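The pin stands upright with its collar flat on the cover, the cover is in line with the housing, and the gauge is untouched in the tray.

```bash
python3 -c "
from station import robot
print(robot.finish_job())"
```

```text
the job is handed in; nothing more can be done
None
```

The drift pin is in both large holes with its collar on the cover, and I have let go and handed the job in at about 9 s of the 42 s. No verdict is reported.

- **What I did:** I found the housing hole with the wrist camera at about (631.7, -195.5) mm, with the cover hole about 12 mm beside it. I gripped the blue-handled pin from above and lowered it there; its taper swung the cover into line. The collar touched down at the expected height with about 9 N. Then I opened the gripper and rose about 145 mm clear.
- **Last checks:** In the wrist picture the pin's outline matches a pin fully home at the housing hole, and the cover sits square on the housing. The side picture shows the collar flat on the cover and the red-handled gauge still standing in the tray. The force reading after release was near zero.
- **What disagreed:** The side camera shows the pin a few pixels from where the wrist camera puts it. Its first measurement of the pin in the tray was off from the top camera by up to 12 mm in y as well. I trusted the wrist camera, which agreed with the top camera to about 4 mm or better.
- **Seen in passing:** The pink and brown look-alikes stood on their noses in the first pictures, and the next views showed them lying on their sides. I never reached for them.

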